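Lift the balanced tube carrier for the centrifuge

TASK

Two tube carriers stand in their cradles: one holds two tubes of equal height, a balanced pair ready for the centrifuge, and the other holds one tall and one short tube. Take the carrier with the matching pair by its handle, lift it straight up about 10 cm clear of its cradle, and keep it there level and still for three seconds, both tubes staying in it; do not put it down: finish still holding it in the air. Don't tip it, don't handle the tubes, and leave the other carrier and everything else on the bench where they are.

Things in the scene. Friction and masses are not known exactly. Their poses are not given: they have to be found in the camera images.
- carrier_a: one of two identical loose tube carriers, about 300 g. Origin: centre of underside, z up, y along its length. Grey block 64 (x) x 130 (y) x 45 mm high with two round wells at y = +-32 mm; at each end (y = +-68) an aluminium upright 24 wide, 6 thick, 150 mm high, with the handle bar between their tops. Starts upright in its cradle, at the cradle's yaw, underside 28 mm above the bench
- carrier_a_handle (a point): middle of carrier_a's handle, a straight flat aluminium bar 142 mm long along the carrier's y, 12 mm thick in x, 20 mm tall; this point is 140 mm above the carrier's underside, 10 mm below the bar's top. Gripped from above with the fingers closing along the carrier's x; the carrier with two equal tubes balances about it. Axes as the carrier's
- carrier_a_well_l (a point): centre of the floor of carrier_a's well at y = +32 mm, 34 mm wide and 35 mm deep, 10 mm above its underside; a seated tube's origin is here
- carrier_a_well_r (a point): centre of the floor of carrier_a's well at y = -32 mm, 34 mm wide and 35 mm deep, 10 mm above its underside; a seated tube's origin is here
- cradle_a: one of two identical fixed grey cradles, 100 (x) x 170 (y) mm, origin at the centre of its underside on the bench; floor 28 mm above the bench, a rim 10 mm above the floor, 2 to 6 mm of play round the carrier. Place varies, yaw up to 0.5 rad either way
- carrier_b: one of two identical loose tube carriers, about 300 g. Origin: centre of underside, z up, y along its length. Grey block 64 (x) x 130 (y) x 45 mm high with two round wells at y = +-32 mm; at each end (y = +-68) an aluminium upright 24 wide, 6 thick, 150 mm high, with the handle bar between their tops. Starts upright in its cradle, at the cradle's yaw, underside 28 mm above the bench
- carrier_b_handle (a point): middle of carrier_b's handle, a straight flat aluminium bar 142 mm long along the carrier's y, 12 mm thick in x, 20 mm tall; this point is 140 mm above the carrier's underside, 10 mm below the bar's top. Gripped from above with the fingers closing along the carrier's x; the carrier with two equal tubes balances about it. Axes as the carrier's
- carrier_b_well_l (a point): centre of the floor of carrier_b's well at y = +32 mm, 34 mm wide and 35 mm deep, 10 mm above its underside; a seated tube's origin is here
- carrier_b_well_r (a point): centre of the floor of carrier_b's well at y = -32 mm, 34 mm wide and 35 mm deep, 10 mm above its underside; a seated tube's origin is here
- cradle_b: one of two identical fixed grey cradles, 100 (x) x 170 (y) mm, origin at the centre of its underside on the bench; floor 28 mm above the bench, a rim 10 mm above the floor, 2 to 6 mm of play round the carrier. Place varies, yaw up to 0.5 rad either way
- tube_1: one of three identical tall capped tubes, white, blue cap, 33 mm across, 95 mm tall, about 70 g; origin at the centre of its underside, z up; stands loose in a carrier well, its top 105 mm above the carrier's underside, 25 mm below the handle bar. Which well varies
- tube_2: one of three identical tall capped tubes, white, blue cap, 33 mm across, 95 mm tall, about 70 g; origin at the centre of its underside, z up; stands loose in a carrier well, its top 105 mm above the carrier's underside, 25 mm below the handle bar. Which well varies
- tube_3: one of three identical tall capped tubes, white, blue cap, 33 mm across, 95 mm tall, about 70 g; origin at the centre of its underside, z up; stands loose in a carrier well, its top 105 mm above the carrier's underside, 25 mm below the handle bar. Which well varies
- tube_4: the one short capped tube: same white body, blue cap and 33 mm width, but only 60 mm tall; origin at the centre of its underside, z up; stands loose in any one of the four wells. The carrier it stands in is the mismatched one
- reagent_jar: loose bystander: amber jar, 48 mm across, 70 mm tall, between the two cradles; origin at the centre of its underside
- stopper: loose bystander: black rubber stopper, 36 mm across, 30 mm tall, between the two cradles; origin at the centre of its underside
- beaker: loose bystander: glass beaker, 68 mm across, 85 mm tall, on the left; origin at the centre of its underside
- tip_box: loose bystander: clear box 85 x 120 x 55 mm, on the right; origin at the centre of its underside
- petri_dish: loose bystander: glass dish 90 mm across, 15 mm high, on the far side; origin at the centre of its underside
- sample_spoon: loose bystander: steel sampling spoon 170 mm long lying on the far side; origin near its middle
- timer: loose bystander: white slab-shaped timer 60 x 75 x 22 mm, on the left; origin at the centre of its underside

How it is judged:
On the way:
1. the carrier with the two equal tubes is held by its handle in the air, level and still, for 2.5 s (((horizontal distance between tube_4 and carrier_b below 0.06 m and height (world z) of carrier_a above 0.105 m and angle between each of carrier_a, carrier_b's own z axis and vertical below 0.1 rad and linear speed of carrier_a below 0.03 m/s and angular speed of carrier_a below 0.15 rad/s and contact force between the fingers and carrier_a above 1.5 N and z of the grasp point in the frame of carrier_a above 0.1 m and contact force between carrier_a and cradle_a below 0.1 N and contact force between carrier_a and cradle_b below 0.1 N and contact force between carrier_a and carrier_b below 0.1 N and distance between any of tube_1, tube_2, tube_3 and carrier_a_well_l below 0.01 m and distance between any of tube_1, tube_2, tube_3 and carrier_a_well_r below 0.01 m and distance of carrier_b from where it was at the start of the episode below 0.03 m) or (horizontal distance between tube_4 and carrier_a below 0.06 m and height (world z) of carrier_b above 0.105 m and angle between each of carrier_b, carrier_a's own z axis and vertical below 0.1 rad and linear speed of carrier_b below 0.03 m/s and angular speed of carrier_b below 0.15 rad/s and contact force between the fingers and carrier_b above 1.5 N and z of the grasp point in the frame of carrier_b above 0.1 m and contact force between carrier_b and cradle_a below 0.1 N and contact force between carrier_b and cradle_b below 0.1 N and contact force between carrier_b and carrier_a below 0.1 N and distance between any of tube_1, tube_2, tube_3 and carrier_b_well_l below 0.01 m and distance between any of tube_1, tube_2, tube_3 and carrier_b_well_r below 0.01 m and distance of carrier_a from where it was at the start of the episode below 0.03 m))), for 2.5 s.
At the end, for the whole second after the job is handed in: The carrier with two tall tubes is gripped at its handle, underside over 105 mm above the bench, free of cradles and other carrier, level within 0.10 rad, under 30 mm/s and 0.15 rad/s, a tall tube within 10 mm of its seat in each well; the other carrier upright, moved under 3 cm (((horizontal distance between tube_4 and carrier_b below 0.06 m and height (world z) of carrier_a above 0.105 m and angle between each of carrier_a, carrier_b's own z axis and vertical below 0.1 rad and linear speed of carrier_a below 0.03 m/s and angular speed of carrier_a below 0.15 rad/s and contact force between the fingers and carrier_a above 1.5 N and z of the grasp point in the frame of carrier_a above 0.1 m and contact force between carrier_a and cradle_a below 0.1 N and contact force between carrier_a and cradle_b below 0.1 N and contact force between carrier_a and carrier_b below 0.1 N and distance between any of tube_1, tube_2, tube_3 and carrier_a_well_l below 0.01 m and distance between any of tube_1, tube_2, tube_3 and carrier_a_well_r below 0.01 m and distance of carrier_b from where it was at the start of the episode below 0.03 m) or (horizontal distance between tube_4 and carrier_a below 0.06 m and height (world z) of carrier_b above 0.105 m and angle between each of carrier_b, carrier_a's own z axis and vertical below 0.1 rad and linear speed of carrier_b below 0.03 m/s and angular speed of carrier_b below 0.15 rad/s and contact force between the fingers and carrier_b above 1.5 N and z of the grasp point in the frame of carrier_b above 0.1 m and contact force between carrier_b and cradle_a below 0.1 N and contact force between carrier_b and cradle_b below 0.1 N and contact force between carrier_b and carrier_a below 0.1 N and distance between any of tube_1, tube_2, tube_3 and carrier_b_well_l below 0.01 m and distance between any of tube_1, tube_2, tube_3 and carrier_b_well_r below 0.01 m and distance of carrier_a from where it was at the start of the episode below 0.03 m))); the arm keeps its last pose, push and grip.
It fails at once if the mismatched carrier (the one with the short tube) is moved more than 3 cm ((horizontal distance between tube_4 and carrier_a below 0.06 m and distance of carrier_a from where it was at the start of the episode above 0.03 m) or (horizontal distance between tube_4 and carrier_b below 0.06 m and distance of carrier_b from where it was at the start of the episode above 0.03 m)).
It fails at once if a carrier is tipped more than about 14 degrees (angle between any of carrier_a, carrier_b's own z axis and vertical above 0.25 rad).
It fails at once if a tube is gripped or pushed by the fingers (over 4 N) (contact force between the fingers and tube_1 above 4 N or contact force between the fingers and tube_2 above 4 N or contact force between the fingers and tube_3 above 4 N or contact force between the fingers and tube_4 above 4 N).
It fails at once if something else on the bench is moved more than 4 cm (distance of any of reagent_jar, stopper, beaker, tip_box, petri_dish, sample_spoon, timer from where it was at the start of the episode above 0.04 m).
It also fails if it takes over 38 s, if anything falls off the work surface, if the arm or the gripper's body presses on something with over 40 N, if the wrist force passes 120 N, or if a joint passes its speed limit or range.

ROBOT

A 6-joint arm with a two-finger parallel gripper is mounted at the origin on the work surface. World frame = base frame: x ahead of the robot, y to its left, z up, the work surface at z = 0. Lengths are in m, angles in rad, forces in N, time in s.
With the tool pointing down it reaches from about 0.25 to 0.85 m from the base axis. Payload 12.5 kg.
Tool frame: the origin (TCP) lies at the very end of the fingers, on their centre line; the grasp point (between the pads) lies 19 mm behind it (r.grasp_offset is the z of the grasp point in the tool frame, in m); z points along the fingers, y is the line along which they close (so a half turn about z gives the same grasp; the last joint's range is limited). The gripper opens to 93 mm and grips with 3 to 60 N. Pads are 15 mm wide; open, the fingers measure 128 mm over their backs; the gripper's body (75 mm by 188 mm) begins 65 mm behind the grasp point.
Start: joints at [1.127, 0.351, 1.652, -0, 1.139, -0.085], TCP at [0.193, 0.515, 0.219] pointing down, gripper open.
Joint ranges: [-2.75, 2.75], [-0.79, 2.1], [0.01, 2.65], [-1.57, 4.71], [0.07, 3.14], [-2.87, 2.87]. Speed limits (rad/s): [2.22, 2.22, 2.79, 3.14, 3.14, 3.14].

INTERFACE

Orientations are given as a unit quaternion [x, y, z, w].
In Python, from cell import r, viewer, job gives the robot as it stands.
- The arm moves only by the shell command python3 -m jog 'ROWS' [OPENING] [FORCE]. ROWS is JSON, a list of rows, each a list of 2 entries, a list of its own where there are three numbers: the shift along the tool's x, y, z each as a share of 75 cm, from -1 to 1, then the turn, a rotation vector about the tool's x, y, z each as a share of 2 rad, from -1 to 1. A call has 1 to 12 rows; each row shifts and turns the commanded pose from where the row before left it, along the tool's axes as they then stand; what a row does not reach is not made up. A row lasts 1/12 s, in which the tool goes at most 41.7 mm and 7.16 degrees, less where a joint would pass 70% of its speed; a pose out of reach is approached as far as the arm can. A call with a number of a shift or a turn outside -1 to 1 is refused whole. A call with a gripper value outside its range is refused whole. OPENING is the closure, from -1 (fully open) to 1 (shut), set as the call begins (- or left out, the last holds). The fingers move at their own pace and stop on an object; FORCE is the grip in N (left out, the last holds). Time passes only in rows, so rows that do not move let the fingers close. It gives the time, the measured TCP pose, the force, the opening and the grip force at its end, in the units of the state.
- r.state(): the state, without advancing time (a new reading comes with each control period).
- viewer.capture(name): name is "scene" or "top"; returns the picture (480x640x3 uint8, red, green, blue); there is no depth.
- viewer.calibration(name): a dict with "intrinsics" (3x3 intrinsics, pixels), "position" and "orientation" of the camera in the world. Camera axes: x right, y down, z forward; pixel columns grow to the right and rows downward; lengths in m; the calibration is good to about 2 mm. A picture is of the moment at which its call begins. calibration takes no time and is no camera call.
- job.job_done(): hands the job in; it is judged then, once.
The state is a dict: "t": time; "joints": joint angles; "qvel": joint speeds; "tau": joint torques, N m; "tool_pos": TCP position; "tool_rot": TCP orientation; "contact_force": force on the tool from outside, world axes, zero at the start; "ft_torque": the same for the moment, N m; "grip_width": opening from 0.0 (shut) to 1.0 (fully open); "grip_force": force on a finger pad.
Only numpy, scipy, OpenCV 4.12 (cv2) and the standard library are available. Lean on these libraries where they do the work, as an engineer would, in place of code of your own. Each camera call takes 0.05 s, during which the arm holds its last target. There are 200 camera calls.

## Working session

There is one attempt and no reset: what is moved stays moved. The work goes in short steps, Python scripts to look and compute and a shell command to move; the robot and the scene stay as the last step left them, time stands still between calls to the robot, and variables do not carry over. Pictures are saved under pics/ and viewed, at most 10 in all, crops included, and the job is handed in when it is done.

```bash
mkdir -p pics; python3 - <<'E'
from cell import r,viewer
import cv2
for n in ("scene","top"):
    cv2.imwrite(f"pics/{n}0.png",viewer.capture(n)[:,:,::-1]); print(viewer.calibration(n))
s=r.state();print(s['t'],s['tool_pos'],s['tool_rot'],r.grasp_offset)
E
```

```text
{'intrinsics': array([[512.04320271,   0.        , 318.75274634],
       [  0.        , 512.04320271, 239.02677809],
       [  0.        ,   0.        ,   1.        ]]), 'position': array([1.2030665 , 0.46304659, 1.20229865]), 'orientation': array([ 0.43096574,  0.84891755, -0.27163657, -0.14078739])}
{'intrinsics': array([[449.26986025,   0.        , 327.45228975],
       [  0.        , 449.26986025, 248.65737723],
       [  0.        ,   0.        ,   1.        ]]), 'position': array([0.37327929, 0.00556693, 1.55435412]), 'orientation': array([-0.69588502,  0.71484046, -0.05329569,  0.04366596])}
0.1 [0.19297335 0.51471348 0.2181529 ] [ 1.78440510e-01  9.83950565e-01 -4.99425227e-04 -1.42875440e-04] -0.0188
```

View pics/scene0.png

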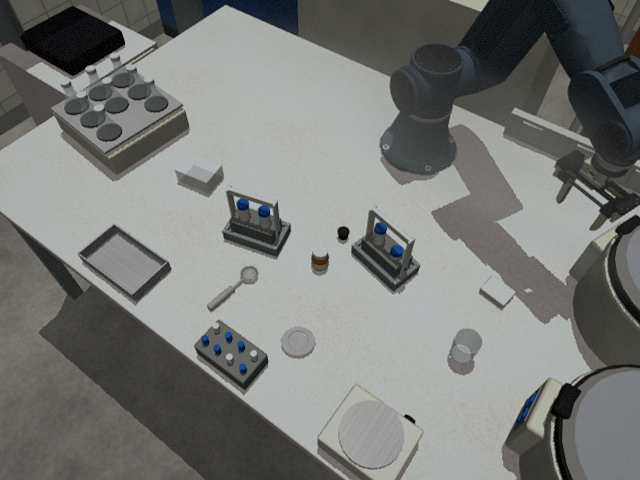

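View pics/top0.png

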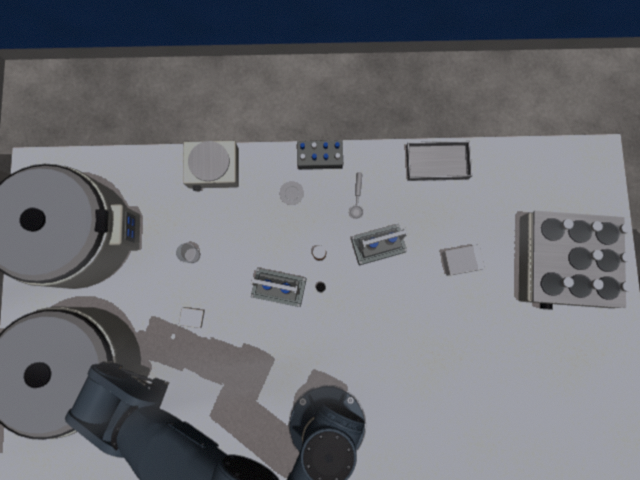

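The scene picture shows the carrier at about (257,215) with its caps at (243,204) and (264,210), parallel to its bar, so its tubes match. The carrier at (390,245) has its near cap clearly lower at (397,250), so that one is mismatched. In the top view the matching carrier is at about (380,243). Next I'll enlarge it.

```bash
python3 - <<'E'
import cv2,numpy as np
t=cv2.imread("pics/top0.png")[215:275,340:420]; s=cv2.imread("pics/scene0.png")[175:265,210:330]
cv2.imwrite("pics/c_top.png",cv2.resize(t,None,fx=10,fy=10,interpolation=cv2.INTER_CUBIC))
cv2.imwrite("pics/c_sc.png",cv2.resize(s,None,fx=6.6667,fy=6.6667,interpolation=cv2.INTER_CUBIC))
E
```

```text
(no output)
```

View pics/c_top.png

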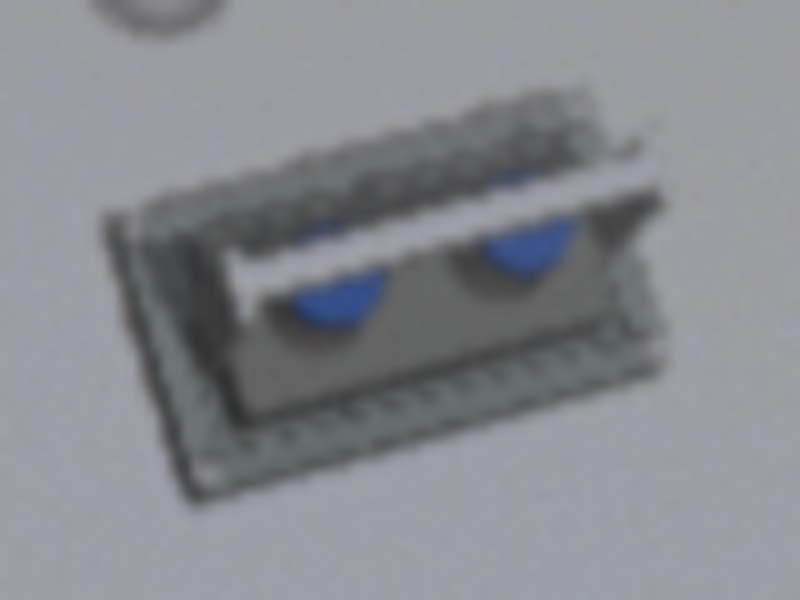

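View pics/c_sc.png

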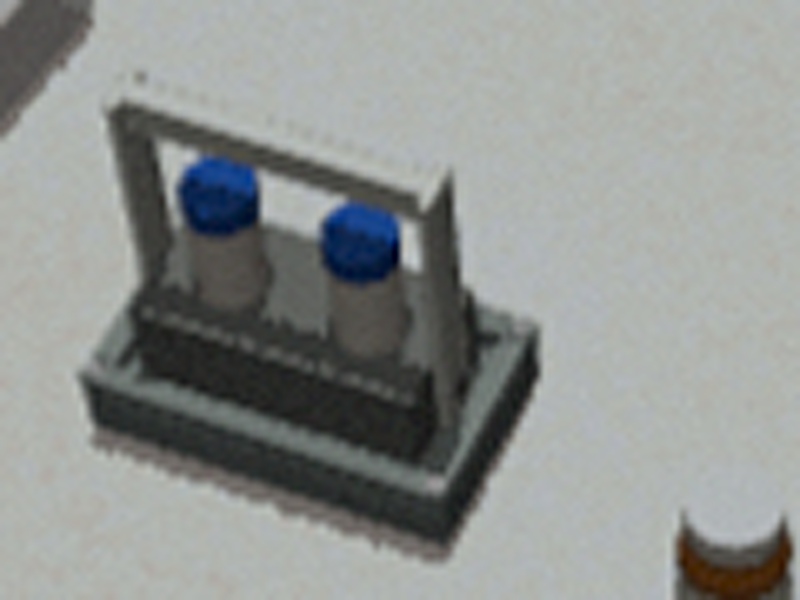

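The crops show two equal blue caps under the bar. In the top crop the bar's top face runs from about (237,283) to (655,174). In the scene crop its ends are at about (120,92) and (440,182). I'll project both and cross-check.

```bash
cat > h.py <<'E'
from cell import r,viewer
import numpy as np
from scipy.spatial.transform import Rotation as R
def ray(n,px,z):
    c=viewer.calibration(n); d=R.from_quat(c['orientation']).apply(np.linalg.inv(c['intrinsics'])@[*px,1]); p=c['position']
    return p+d*(z-p[2])/d[2]
def proj(n,P):
    c=viewer.calibration(n); q=c['intrinsics']@R.from_quat(c['orientation']).inv().apply(P-c['position']); return q[:2]/q[2]
E
python3 - <<'E'
from h import *
for n,off,f,pts in (("top",(340,215),10,[(237,283),(655,174)]),("scene",(210,175),6.6667,[(120,92),(440,182)])):
    P=[ray(n,[(u+.5)/f-.5+o for u,o in zip(p,off)],.178) for p in pts]
    d=P[0]-P[1]; print(n,P,"mid",(P[0]+P[1])/2,"len",np.hypot(*d[:2]),"yaw",np.arctan2(-d[0],d[1]))
# cradle outer corners (top rim z=.038) from top view
for p in [(110,215),(190,500),(660,370),(590,90)]: print(ray("top",[(p[0]+.5)/10-.5+340,(p[1]+.5)/10-.5+215],.038).round(4))
s=r.state(); print(R.from_quat(s['tool_rot']).as_matrix().round(4))
E
```

```text
top [array([ 0.57837921, -0.1273593 ,  0.178     ]), array([ 0.6093218, -0.2589933,  0.178    ])] mid [ 0.5938505 -0.1931763  0.178    ] len 0.13522186944423067 yaw 0.23087386851296088
scene [array([ 0.61626218, -0.25682478,  0.178     ]), array([ 0.57720829, -0.1254038 ,  0.178     ])] mid [ 0.59673524 -0.19111429  0.178     ] len 0.13710098656384603 yaw -2.8527376246257825
[ 0.6239 -0.0983  0.038 ]
[ 0.5252 -0.122   0.038 ]
[ 0.5655 -0.2841  0.038 ]
[ 0.6632 -0.265   0.038 ]
[[-9.363e-01  3.512e-01 -5.000e-04]
 [ 3.512e-01  9.363e-01 -9.000e-04]
 [ 1.000e-04 -1.000e-03 -1.000e+00]]
```

Both cameras and the cradle outline agree: handle middle at about (0.595, -0.192), yaw about 0.24. I'll rise first, travel across, then turn by +0.97 rad about tool z.

```bash
python3 -m jog '[[[0,0,-0.05],[0,0,0]],[[0,0,-0.05],[0,0,0]],[[-0.038,-0.0315,0],[0,0,0]],[[-0.038,-0.0315,0],[0,0,0]],[[-0.038,-0.0315,0],[0,0,0]],[[-0.038,-0.0315,0],[0,0,0]],[[-0.038,-0.0315,0],[0,0,0]],[[-0.038,-0.0315,0],[0,0,0]],[[-0.038,-0.0315,0],[0,0,0]],[[-0.038,-0.0315,0],[0,0,0]],[[-0.038,-0.0315,0],[0,0,0]],[[-0.038,-0.0315,0],[0,0,0]]]' -1
python3 -m jog '[[[-0.038,-0.0315,0],[0,0,0]],[[-0.038,-0.0315,0],[0,0,0]],[[-0.038,-0.0315,0],[0,0,0]],[[-0.038,-0.0315,0],[0,0,0]],[[-0.038,-0.0315,0],[0,0,0]],[[-0.038,-0.0315,0],[0,0,0]],[[-0.038,-0.0315,0],[0,0,0]],[[-0.038,-0.0315,0],[0,0,0]],[[-0.038,-0.0315,0],[0,0,0]],[[-0.038,-0.0315,0],[0,0,0]],[[-0.038,-0.0315,0],[0,0,0]],[[-0.038,-0.0315,0],[0,0,0]]]'
python3 -m jog '[[[0,0,0],[0,0,0.06]],[[0,0,0],[0,0,0.06]],[[0,0,0],[0,0,0.06]],[[0,0,0],[0,0,0.06]],[[0,0,0],[0,0,0.06]],[[0,0,0],[0,0,0.06]],[[0,0,0],[0,0,0.06]],[[0,0,0],[0,0,0.06]],[[0,0,0],[0,0,0]],[[0,0,0],[0,0,0]],[[0,0,0],[0,0,0]]]'
cat > st.py <<'E'
from h import *
s=r.state(); M=R.from_quat(s['tool_rot']); m=M.as_matrix(); y=m[:,1]
print('t',s['t'],'tcp',s['tool_pos'].round(4),'q',s['joints'].round(3),'yaw',np.arctan2(y[1],y[0]),'tilt',m[:2,2].round(4))
g=np.array([.595,-.192,s['tool_pos'][2]])
print('share xyz to handle',(M.inv().apply(g-s['tool_pos'])/.75).round(4),'F',s['contact_force'],'w',s['grip_width'],s['grip_force'])
E
python3 st.py
```

```text
t: 1.1
tool_pos: [0.3774, 0.192, 0.2936]
tool_rot: [0.178, 0.984, -0.0, -0.0]
contact_force: [-0.0, 0.5, -0.1]
grip_width: 1.0
grip_force: 0.0
t: 2.1
tool_pos: [0.5981, -0.1936, 0.2932]
tool_rot: [0.179, 0.984, 0.0, -0.0]
contact_force: [0.2, 0.8, 0.9]
grip_width: 1.0
grip_force: 0.0
t: 3.02
tool_pos: [0.5976, -0.1918, 0.2934]
tool_rot: [0.611, 0.792, -0.0, -0.0]
contact_force: [-0.5, 0.5, -0.1]
grip_width: 1.005
grip_force: 0.0
t 3.0167 tcp [ 0.5976 -0.1918  0.2934] q [-0.385  0.436  1.341 -0.     1.365 -0.641] yaw 0.25600904517708334 tilt [-0.0003  0.0001]
share xyz to handle [ 0.0007 -0.0034  0.    ] F [-0.46837236  0.46797041 -0.06934842] w 1.0050910597335097 0.0
```

```bash
python3 -m jog '[[[0.0007,-0.0034,0],[0,0,0.008]],[[0,0,0.03],[0,0,0]],[[0,0,0.03],[0,0,0]],[[0,0,0.03],[0,0,0]],[[0,0,0.03],[0,0,0]],[[0,0,0],[0,0,0]],[[0,0,0],[0,0,0]]]'
python3 st.py
python3 - <<'E'
from h import *
import cv2
a=[cv2.resize(viewer.capture(n)[y:y+90,x:x+120,::-1],(400,300),interpolation=cv2.INTER_CUBIC) for n,x,y in (("scene",200,160),("top",320,195))]
cv2.imwrite("pics/hover.png",cv2.hconcat(a))
E
```

```text
t: 3.6
tool_pos: [0.5947, -0.1919, 0.2034]
tool_rot: [0.619, 0.786, -0.0, -0.001]
contact_force: [0.1, -0.1, 0.8]
grip_width: 0.998
grip_force: 0.0
t 3.6 tcp [ 0.5947 -0.1919  0.2034] q [-0.387  0.502  1.461 -0.     1.18  -0.623] yaw 0.2367396255328956 tilt [-0.0016  0.0006]
share xyz to handle [-0.0002  0.0004 -0.    ] F [ 0.08677203 -0.11112901  0.79269078] w 0.9978133283551657 0.0
```

View pics/hover.png

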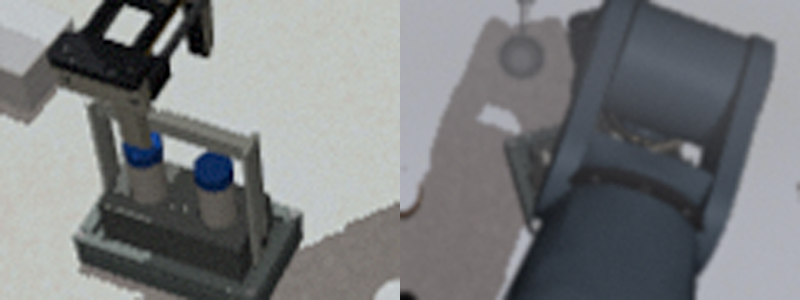

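The hover picture shows one finger on the near side of the bar at about (137,130), and the other behind it at (200,45). The carrier is undisturbed, so I'll go down the last 54 mm and close.

```bash
python3 -m jog '[[[0,0,0.02],[0,0,0]],[[0,0,0.02],[0,0,0]],[[0,0,0.02],[0,0,0]],[[0,0,0.012],[0,0,0]],[[0,0,0],[0,0,0]],[[0,0,0],[0,0,0]]]'
python3 -m jog '[[[0,0,0],[0,0,0]],[[0,0,0],[0,0,0]],[[0,0,0],[0,0,0]],[[0,0,0],[0,0,0]],[[0,0,0],[0,0,0]],[[0,0,0],[0,0,0]],[[0,0,0],[0,0,0]],[[0,0,0],[0,0,0]],[[0,0,0],[0,0,0]],[[0,0,0],[0,0,0]],[[0,0,0],[0,0,0]],[[0,0,0],[0,0,0]]]' 1 35
python3 -m jog '[[[0,0,0],[0,0,0]],[[0,0,0],[0,0,0]],[[0,0,0],[0,0,0]],[[0,0,0],[0,0,0]]]'
python3 st.py
```

```text
t: 4.2
tool_pos: [0.5955, -0.1921, 0.1506]
tool_rot: [0.619, 0.785, 0.0, 0.0]
contact_force: [0.5, 0.2, 0.1]
grip_width: 1.001
grip_force: 0.0
t: 5.2
tool_pos: [0.5951, -0.192, 0.1496]
tool_rot: [0.619, 0.785, -0.0, 0.0]
contact_force: [0.1, 0.2, 0.1]
grip_width: 0.187
grip_force: 0.0
t: 5.53
tool_pos: [0.595, -0.1919, 0.1495]
tool_rot: [0.619, 0.785, -0.0, -0.0]
contact_force: [-1.0, 0.2, -1.6]
grip_width: 0.126
grip_force: 35.0
t 5.5333 tcp [ 0.595  -0.1919  0.1495] q [-0.387  0.559  1.51  -0.     1.073 -0.623] yaw 0.23601714065227553 tilt [-0.0003  0.0001]
share xyz to handle [-0.0001  0.     -0.    ] F [-1.02755768  0.1624046  -1.56121702] w 0.12570799210785594 34.97815489768982
```

The grip is on 11.7 mm, which matches the bar. Lifting gently by 10 cm.

```bash
python3 -m jog '[[[0,0,-0.002],[0,0,0]],[[0,0,-0.004],[0,0,0]],[[0,0,-0.006],[0,0,0]],[[0,0,-0.008],[0,0,0]],[[0,0,-0.008],[0,0,0]],[[0,0,-0.008],[0,0,0]],[[0,0,-0.008],[0,0,0]],[[0,0,-0.008],[0,0,0]],[[0,0,-0.008],[0,0,0]],[[0,0,-0.008],[0,0,0]],[[0,0,-0.008],[0,0,0]],[[0,0,-0.008],[0,0,0]]]'
python3 -m jog '[[[0,0,-0.008],[0,0,0]],[[0,0,-0.008],[0,0,0]],[[0,0,-0.008],[0,0,0]],[[0,0,-0.008],[0,0,0]],[[0,0,-0.008],[0,0,0]],[[0,0,-0.006],[0,0,0]],[[0,0,-0.004],[0,0,0]],[[0,0,-0.002],[0,0,0]],[[0,0,0],[0,0,0]],[[0,0,0],[0,0,0]],[[0,0,0],[0,0,0]],[[0,0,0],[0,0,0]]]'
python3 st.py
python3 - <<'E'
from h import *
import cv2
cv2.imwrite("pics/lift.png",cv2.resize(viewer.capture("scene")[120:270,200:400,::-1],(800,600),interpolation=cv2.INTER_CUBIC))
E
```

```text
t: 6.53
tool_pos: [0.595, -0.192, 0.2133]
tool_rot: [0.619, 0.785, -0.0, -0.0]
contact_force: [-0.6, -0.3, -4.1]
grip_width: 0.127
grip_force: 35.0
t: 7.53
tool_pos: [0.595, -0.1919, 0.2513]
tool_rot: [0.619, 0.785, -0.0, -0.0]
contact_force: [0.2, 0.3, -3.8]
grip_width: 0.128
grip_force: 35.0
t 7.5333 tcp [ 0.595  -0.1919  0.2513] q [-0.387  0.461  1.406 -0.     1.276 -0.623] yaw 0.23599909456147575 tilt [-0.0005  0.0002]
share xyz to handle [-0.0001  0.     -0.    ] F [ 0.24235321  0.25635408 -3.84489274] w 0.12813162374874135 34.978015422821045
```

View pics/lift.png

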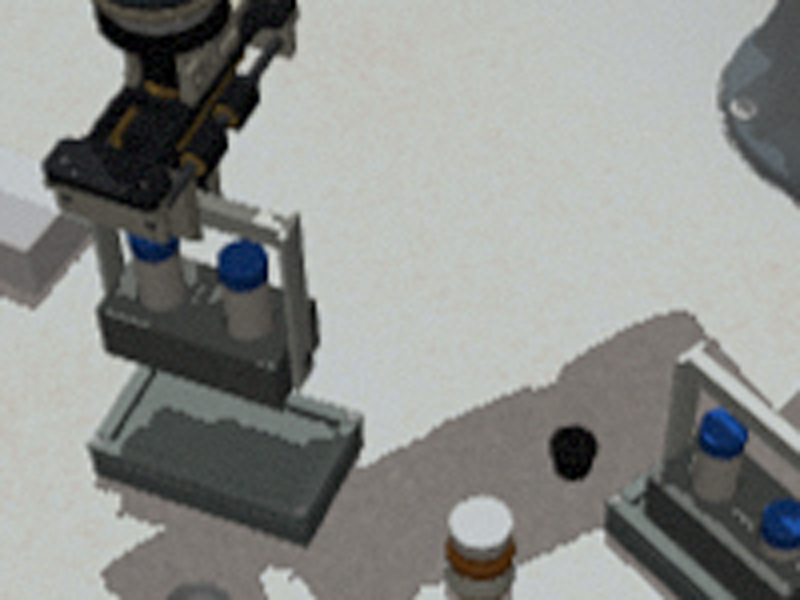

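The carrier hangs level at about (210,310), clear of its cradle at (230,460), with both tubes seated. The short-tube carrier at the right is untouched. Now I'll hold for 4 s.

```bash
python3 -m jog '[[[0,0,0],[0,0,0]],[[0,0,0],[0,0,0]],[[0,0,0],[0,0,0]],[[0,0,0],[0,0,0]],[[0,0,0],[0,0,0]],[[0,0,0],[0,0,0]],[[0,0,0],[0,0,0]],[[0,0,0],[0,0,0]],[[0,0,0],[0,0,0]],[[0,0,0],[0,0,0]],[[0,0,0],[0,0,0]],[[0,0,0],[0,0,0]]]' >/dev/null
python3 -m jog '[[[0,0,0],[0,0,0]],[[0,0,0],[0,0,0]],[[0,0,0],[0,0,0]],[[0,0,0],[0,0,0]],[[0,0,0],[0,0,0]],[[0,0,0],[0,0,0]],[[0,0,0],[0,0,0]],[[0,0,0],[0,0,0]],[[0,0,0],[0,0,0]],[[0,0,0],[0,0,0]],[[0,0,0],[0,0,0]],[[0,0,0],[0,0,0]]]' >/dev/null
python3 -m jog '[[[0,0,0],[0,0,0]],[[0,0,0],[0,0,0]],[[0,0,0],[0,0,0]],[[0,0,0],[0,0,0]],[[0,0,0],[0,0,0]],[[0,0,0],[0,0,0]],[[0,0,0],[0,0,0]],[[0,0,0],[0,0,0]],[[0,0,0],[0,0,0]],[[0,0,0],[0,0,0]],[[0,0,0],[0,0,0]],[[0,0,0],[0,0,0]]]' >/dev/null
python3 -m jog '[[[0,0,0],[0,0,0]],[[0,0,0],[0,0,0]],[[0,0,0],[0,0,0]],[[0,0,0],[0,0,0]],[[0,0,0],[0,0,0]],[[0,0,0],[0,0,0]],[[0,0,0],[0,0,0]],[[0,0,0],[0,0,0]],[[0,0,0],[0,0,0]],[[0,0,0],[0,0,0]],[[0,0,0],[0,0,0]],[[0,0,0],[0,0,0]]]'
python3 - <<'E'
from h import *
import cv2
cv2.imwrite("pics/hold.png",cv2.resize(viewer.capture("scene")[120:270,200:400,::-1],(800,600),interpolation=cv2.INTER_CUBIC))
a,b=[cv2.imread(f"pics/{n}.png",0).astype(float) for n in ("lift","hold")]
print("image change near carrier",abs(a-b)[150:420,50:350].mean(), "elsewhere",abs(a-b)[:,400:].mean())
E
```

```text
t: 11.58
tool_pos: [0.5951, -0.192, 0.2516]
tool_rot: [0.619, 0.785, 0.0, 0.0]
contact_force: [-0.1, -0.0, -5.2]
grip_width: 0.125
grip_force: 35.0
image change near carrier 2.799728395061728 elsewhere 1.6670541666666667
```

View pics/hold.png

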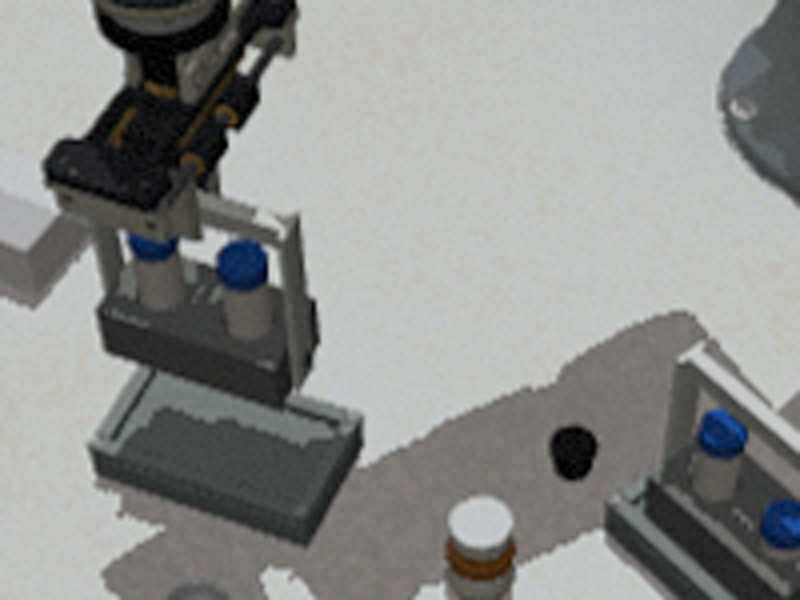

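The picture looks unchanged: the carrier is level and still at (210,310) with both tubes seated. Handing in.

```bash
python3 -c "
from cell import job
print(job.job_done())"
```

```text
the job is handed in; nothing more can be done
None
```

I lifted the carrier with the two equal tubes about 10 cm by its handle and held it level and still for about 4 s. I then handed the job in with the arm still holding it; the other carrier looks undisturbed in the pictures, and the hand-in gave no verdict.

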